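# Send the syringe pump's drive head back home

### The job

The next syringe is filled and its plunger is drawn out, so the syringe pump has to be opened for it: press down the orange release key on the pump's teal drive head and, keeping it pressed, push the head along its bars away from the syringe holder until it is right back against the end block; then let the key spring up so that the head locks there. Only touch and push, with the fingertips and without forcing anything: pick nothing up, and leave the syringe and everything else on the table where it is.

Things in the scene. Friction and masses are not known exactly. Their poses are not given: they have to be found in the camera images.
- pump: white bench syringe pump fixed to the table, 335 mm long (its y), 170 mm deep (its x), chassis 60 mm high. Origin: on the table under its middle. x points from the sloping display panel to the back, z up, y along the two steel guide bars, from the V-groove syringe holder (y = -158 to -50 mm, its clamp 134 mm above the table) to the end block (y = 146 to 166 mm). The teal drive head slides between them.
- drive_head (a joint): position of the teal drive head (115 mm in pump x, 60 mm in y, 104 mm high) in m, growing in the pump's +y: 0 = nearest the syringe holder, 0.100 = home against the end block; starts at 0 to 0.045. A pawl under it, in teeth 6 mm apart, bars it from +y until the key is more than 3 mm down: press first, then push. Freed, it slides against about 2 N. Home, the pawl drops in within 0.8 mm of the stop.
- release_key (a joint): how far the orange release key is pressed, in m: 0 = up, 0.010 = fully down; spring force 3 N at the top, 5.5 N at the bottom. It stays down only while pressed and springs up when let go (it stays about 3 mm down if the pawl rests on a tooth instead of in a gap).
- key_top (a point): centre of the top face of the orange release key on the drive head: a flat ribbed pad 54 mm (pump x) by 42 mm (pump y), its top 118 mm above the table when up (108 mm when fully down, still 4 mm proud of the head). It rides with the head. Its axes are those of the pump.
- thumb_stop (a point): middle of the top edge of the upright teal thumb stop on the drive head, on the end block's side of the key: 64 mm wide in pump x, 8 mm thick in y, top 132 mm above the table, 14 mm above the key when up. Its inner face is 25 mm from the key's centre in the pump's +y: a fingertip on the key pushes the head by friction and by bearing on this face.
- end_stop (a point): upper inner edge of the end block, 100 mm above the table, which the drive head's face meets when home; lower than the pressed key, so fingers on the key pass over it.
- syringe: filled clear 50 ml syringe, 29 mm thick, 216 mm long, lying in front of the pump roughly along the bars. Origin: on the table under its finger flange. Leave it alone.
- ampoules: pair of joined clear plastic ampoules standing near the holder end of the pump, 34 x 16 mm, 70 mm high. Origin: centre of the underside. Leave alone.
- carton: white medicine carton, 130 x 80 x 42 mm, lying by the holder end of the pump. Origin: centre of the underside. Leave alone.
- vial: small clear vial with a blue cap, 22 mm thick, 44 mm high, standing in front of the pump. Origin: centre of the underside. Leave alone.
- antiseptic: white bottle with a red cap, 66 mm thick, 165 mm high, at the left of the table. Origin: centre of the underside. Leave alone.
- lotion: white pump-dispenser bottle, 74 mm thick, 202 mm high, at the left of the table. Origin: centre of the underside. Leave alone.

How it is judged:
On the way, in this order (a step that is already met when the one before it is completed fails the run):
1. the release key is pressed down by more than 3 mm while the head is still on its way (value of joint release_key above 0.0034 m and value of joint drive_head below 0.09 m), for 0.1 s.
2. the head is pushed back against the end block (value of joint drive_head above 0.097 m), for 0.1 s.
At the end, for the whole second after the job is handed in: The drive head is at rest within 3 mm of the end block (joint above 0.097), the release key is up again (less than 1.5 mm down: the pawl sits in the last gap), and the loose things stand within 20 mm of where they stood (value of joint drive_head above 0.097 m and value of joint release_key below 0.0015 m and velocity of joint drive_head between -0.01 and 0.01 m/s and distance of each of syringe, ampoules, carton, vial, antiseptic, lotion from where it was at the start of the episode below 0.02 m); the robot touches nothing.
It fails at once if the syringe or another loose thing is picked up or moved by more than 20 mm (distance of any of syringe, ampoules, carton, vial, antiseptic, lotion from where it was at the start of the episode above 0.02 m).
It fails at once if the pump is forced: more than 70 N on it (contact force between any of the arm, the fingers and pump above 70 N).
It also fails if it takes over 38 s, if anything falls off the work surface, if the arm or the gripper's body presses on something with over 40 N, if the wrist force passes 120 N, or if a joint passes its speed limit or range.

### The arm

A 6-joint arm with a two-finger parallel gripper is mounted at the origin on the work surface. World frame = base frame: x ahead of the robot, y to its left, z up, the work surface at z = 0. Lengths are in m, angles in rad, forces in N, time in s.
With the tool pointing down it reaches from about 0.35 to 0.775 m from the base axis. Payload 7.3 kg.
Tool frame: the origin (TCP) lies at the very end of the fingers, on their centre line; the grasp point (between the pads) lies grip_point_offset behind it (grip_point_offset is the distance from the TCP to the grasp point, in m); z points along the fingers, y is the direction in which the jaws open and shut (so a half turn about z gives the same grasp; the last joint's range is limited). The gripper opens to 92 mm and grips with 3 to 60 N. Pads are 19 mm wide; open, the fingers measure 130 mm over their backs; the gripper's body (75 mm by 190 mm) begins 47 mm behind the grasp point.
Start: joints at [0.961, 0.342, 1.524, -0, 1.275, -0.146], TCP at [0.235, 0.47, 0.227] pointing down, gripper open.
Joint ranges: [-2.53, 2.53], [-0.77, 2.02], [0.04, 2.7], [-1, 4.14], [0.28, 2.66], [-3.11, 3.11]. Speed limits (rad/s): [2.57, 2.57, 3.14, 3.14, 3.14, 3.14].

### API

Orientations are given as [roll, pitch, yaw] about the fixed x, y, z axes, in that order (R = Rz(yaw) Ry(pitch) Rx(roll)).
In Python, from cell import * gives the robot as it stands.
- The arm moves only by the shell command python3 -m inch 'ROWS' [OPENING] [FORCE]. ROWS is JSON, a list that holds one entry, the list of rows, each a list of 4 numbers: the shift along the tool's x, y, z in mm, then the turn about the tool's z in rad. In form: [[[x, y, z, roll], ...]]. A call has 1 to 10 rows; each row shifts and turns the commanded pose from where the row before left it, along the tool's axes as they then stand; what a row does not reach is not made up. A row lasts 1/8 s, in which the tool goes at most 62.5 mm and 10.7 degrees, less where a joint would pass 70% of its speed; a pose out of reach is approached as far as the arm can. A call with a gripper value outside its range is refused whole. OPENING is the closure, from -1 (fully open) to 1 (shut), set as the call begins (- or left out, the last holds). The fingers move at their own pace and stop on an object; FORCE is the grip in N (left out, the last holds). Time passes only in rows, so rows that do not move let the fingers close. It gives the time, the measured TCP pose, the force and the opening at its end, in the units of the state.
- observe(): the state, without advancing time (a new reading comes with each control period).
- read_camera(name): name is "scene" or "top"; returns a dict with "img" (480x640x3 uint8, blue, green, red), "fx", "fy", "cx", "cy" (pixels), "eye" and "rotation" of the camera in the world. Camera axes: x right, y down, z forward; pixel columns grow to the right and rows downward; lengths in m; the calibration is good to about 2 mm. A picture is of the moment at which its call begins. There is no depth.
- hand_in(): hands the job in, once; it reports no verdict.
Trained networks look in the newest picture that a camera, given by its name, has taken for a name from the list of things; names that differ only in an ending like _2 or _b are one class to them, and where a whole thing is asked for, a point or a joint stands for the part that bears it (a point fixed in the world has none). Each returns a list of dicts, best first, with "conf" (0 to 1); they miss things now and then, are a little off and sometimes report something else, mostly with a low value. They report only what shows in the picture. A call takes as long as a camera call.
- boxes_of(camera, label): "at" ([row, column] in pixels, amid what is visible of it).
- place_of(camera, label): "at" ([row, column] in pixels: a listed point, or the origin of a listed thing).
The state is a dict: "time": time; "qpos": joint angles; "qvel": joint speeds; "joint_efforts": joint torques, N m; "tool_pos": TCP position; "tool_rot": TCP orientation; "contact_force": force on the tool from outside, world axes, zero at the start; "torque": the same for the moment, N m; "opening": finger opening in m.
Only numpy, scipy, OpenCV 4.12 (cv2) and the standard library are available. Lean on these libraries where they do the work, as an engineer would, in place of code of your own. Each camera call takes 0.05 s, during which the arm holds its last target. There are 200 camera calls.

## Working session

There is one attempt and no reset: what is moved stays moved. The work goes in short steps, Python scripts to look and compute and a shell command to move; the robot and the scene stay as the last step left them, time stands still between calls to the robot, and variables do not carry over. Pictures are saved under pics/ and viewed, about 8 in all and at most 12, crops included, and the job is handed in when it is done.

```bash
mkdir -p pics; ls; cat > h.py <<'E'
from cell import *
import numpy as np, cv2
def ray(c,at):
    r,k=at; d=np.array(c["rotation"])@np.array([(k-c["cx"])/c["fx"],(r-c["cy"])/c["fy"],1.]); return np.array(c["eye"]),d
def onz(c,at,z):
    e,d=ray(c,at); return e+d*(z-e[2])/d[2]
def proj(c,p):
    q=np.array(c["rotation"]).T@(np.array(p)-np.array(c["eye"])); return [c["cy"]+c["fy"]*q[1]/q[2], c["cx"]+c["fx"]*q[0]/q[2]]
E
python3 - <<'E'
from h import *
H=dict(key_top=.118,thumb_stop=.132,end_stop=.1,pump=0,syringe=0,ampoules=0,carton=0,vial=0,antiseptic=0,lotion=0)
for n in("scene","top"):
    c=read_camera(n); cv2.imwrite(f"pics/{n}1.png",c["img"]); print(n,np.round(c["eye"],3))
    for l,z in H.items():
        for d in place_of(n,l)[:2]: print(l,np.round(d["conf"],2),np.round(d["at"]),np.round(onz(c,d["at"],z),3))
s=observe();print(s["time"],s["tool_pos"],s["tool_rot"],s["opening"],s["contact_force"])
E
```

```text
pics
scene [ 1.015 -0.454  0.894]Traceback (most recent call last):
  File "<stdin>", line 6, in <module>
  File "h.py", line 6, in onz
    e,d=ray(c,at); return e+d*(z-e[2])/d[2]
                                       ~^^^
IndexError: invalid index to scalar variable.
```

```bash
cat > h.py <<'E'
from cell import *
import numpy as np, cv2
from scipy.spatial.transform import Rotation as Ro
def R(c):
    r=np.array(c["rotation"]); return r if r.shape==(3,3) else (Ro.from_euler("xyz",r) if r.size==3 else Ro.from_quat(r)).as_matrix()
def ray(c,at):
    r,k=at; return np.array(c["eye"]),R(c)@np.array([(k-c["cx"])/c["fx"],(r-c["cy"])/c["fy"],1.])
def onz(c,at,z):
    e,d=ray(c,at); return e+d*(z-e[2])/d[2]
def proj(c,p):
    q=R(c).T@(np.array(p)-np.array(c["eye"])); return [c["cy"]+c["fy"]*q[1]/q[2], c["cx"]+c["fx"]*q[0]/q[2]]
E
python3 - <<'E'
from h import *
H=dict(key_top=.118,thumb_stop=.132,end_stop=.1,pump=0,syringe=0,ampoules=0,carton=0,vial=0,antiseptic=0,lotion=0)
for n in("scene","top"):
    c=read_camera(n); cv2.imwrite(f"pics/{n}1.png",c["img"]); print(n,np.round(c["eye"],3),c["rotation"])
    for l,z in H.items():
        for d in place_of(n,l)[:2]: print(l,np.round(d["conf"],2),np.round(d["at"]),np.round(onz(c,d["at"],z),3))
s=observe();print(s["time"],s["tool_pos"],s["tool_rot"],s["opening"],s["contact_force"])
E
```

```text
scene [ 1.015 -0.454  0.894] [-2.42098226  0.00869188  0.675112  ]
key_top 0.72 [262. 271.] [ 0.558 -0.032  0.118]
thumb_stop 0.69 [243. 273.] [ 0.537 -0.002  0.132]
thumb_stop 0.52 [206. 397.] [0.673 0.234 0.132]
end_stop 0.95 [233. 292.] [0.53  0.061 0.1  ]
pump 0.71 [316. 265.] [ 0.574 -0.082  0.   ]
syringe 0.87 [293. 206.] [ 0.436 -0.117  0.   ]
syringe 0.45 [411. 181.] [ 0.59  -0.324  0.   ]
ampoules 0.66 [408. 180.] [ 0.584 -0.32   0.   ]
carton 0.85 [442. 228.] [ 0.696 -0.31   0.   ]
vial 0.59 [238. 237.] [ 0.378  0.035 -0.   ]
antiseptic 0.64 [203. 397.] [0.609 0.364 0.   ]
lotion 0.97 [182. 422.] [0.617 0.466 0.   ]
top [0.453 0.081 1.051] [-3.01094998 -0.01226626 -1.57636106]
thumb_stop 0.82 [250. 351.] [ 0.547 -0.007  0.132]
thumb_stop 0.73 [304. 392.] [ 0.433 -0.092  0.132]
end_stop 0.63 [259. 316.] [0.53  0.066 0.1  ]
pump 0.92 [246. 374.] [ 0.569 -0.078  0.   ]
syringe 0.93 [302. 393.] [ 0.435 -0.118  0.   ]
ampoules 0.75 [260. 318.] [0.537 0.06  0.   ]
ampoules 0.56 [237. 476.] [ 0.59  -0.326  0.   ]
carton 0.94 [190. 466.] [ 0.706 -0.307  0.   ]
vial 0.49 [325. 329.] [0.383 0.033 0.   ]
antiseptic 0.89 [230. 198.] [0.611 0.349 0.   ]
antiseptic 0.59 [301. 392.] [ 0.437 -0.117  0.   ]
lotion 0.69 [232. 148.] [0.606 0.468 0.   ]
1.25 [0.2348287  0.46957065 0.22674103] [ 3.14150015e+00 -5.57212195e-06  2.67777824e+00] 0.09197482318149316 [-0.53528972 -0.28480105 -0.58723243]
```

View pics/scene1.png

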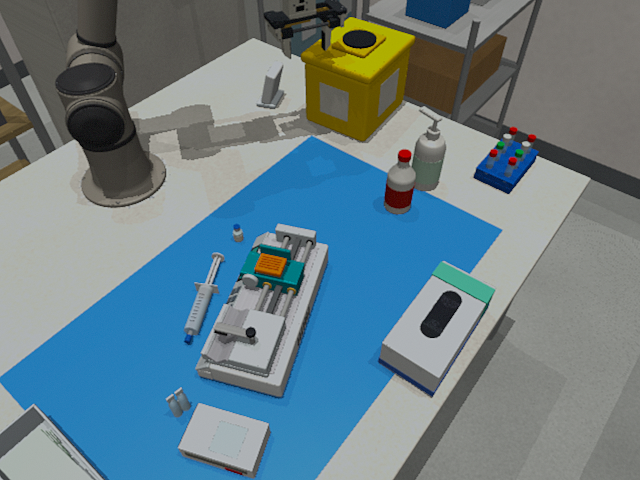

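View pics/top1.png

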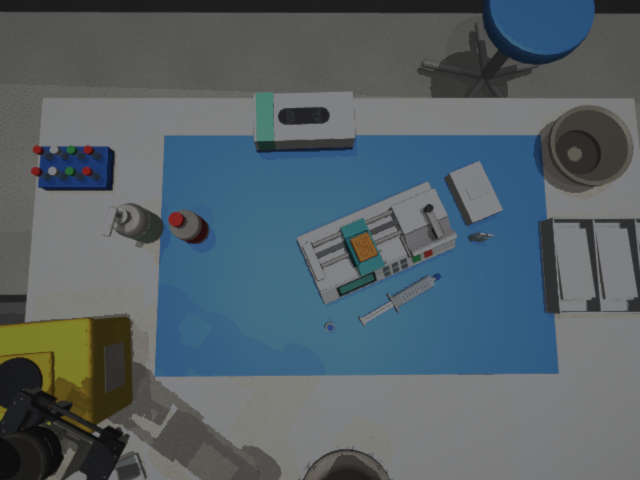

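```bash
python3 - <<'E'
from h import *
for n in("scene","top"):
    c=read_camera(n); im=c["img"]; hsv=cv2.cvtColor(im,cv2.COLOR_BGR2HSV)
    m=cv2.inRange(hsv,(8,150,90),(22,255,255))
    k,lab,st,ce=cv2.connectedComponentsWithStats(m)
    for i in range(1,k):
        if st[i,4]>150: print(n,"orange",st[i],np.round(ce[i]))
    box=(slice(235,300),slice(240,310)) if n=="scene" else (slice(215,285),slice(330,400))
    mm=np.zeros_like(m); mm[box]=m[box]; mm=cv2.morphologyEx(mm,cv2.MORPH_CLOSE,np.ones((5,5)))
    y,x=np.nonzero(mm); P=np.array([onz(c,(a,b),.118)[:2]*1000 for a,b in zip(y,x)],np.float32)
    print(n,"key mm",P.mean(0),cv2.minAreaRect(P))
    g=im[170:310,280:480] if n=="top" else im[210:400,180:340]
    cv2.imwrite(f"pics/{n}2.png",cv2.resize(g,None,fx=3 if n=="scene" else 4,fy=3 if n=="scene" else 4,interpolation=cv2.INTER_CUBIC))
E
```

```text
scene orange [255 253  32  24 518] [270. 264.]
scene key mm [563.5416  -39.62071] ((583.238037109375, -43.623779296875), (92.30048370361328, 75.08111572265625), 22.58357810974121)
top orange [351 233  26  28 451] [364. 247.]
top key mm [554.8659   -36.594803] ((554.9126586914062, -36.630516052246094), (52.31917190551758, 39.671566009521484), 22.998531341552734)
```

View pics/top2.png

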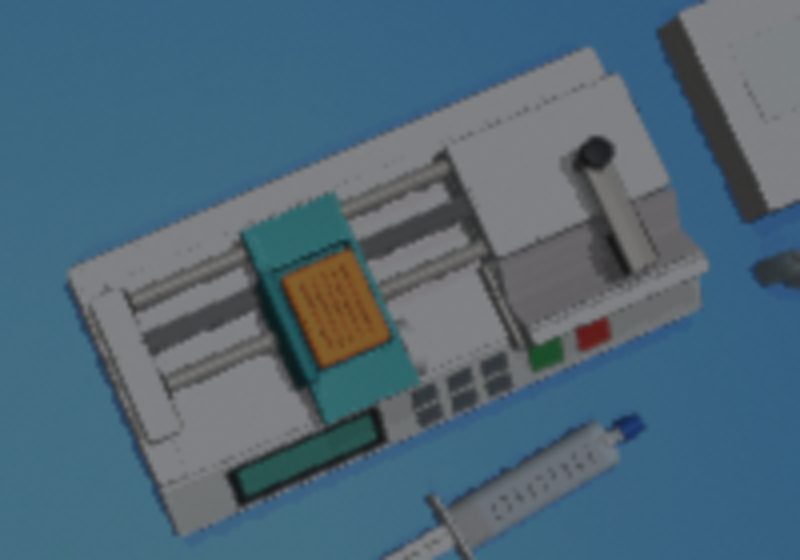

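```bash
python3 - <<'E'
from h import *
c=read_camera("scene")
for p in [(118,312),(137,357),(95,405)]: print(onz(c,p,0).round(3))
import math
for z in(.15,.18,.2):print(z,[onz(c,p,z).round(3) for p in[(55,305),(72,358),(35,414),(18,345)]])
E
```

```text
[0.221 0.507 0.   ]
[0.378 0.515 0.   ]
[ 0.373  0.775 -0.   ]
0.15 [array([0.152, 0.565, 0.15 ]), array([0.322, 0.584, 0.15 ]), array([0.334, 0.852, 0.15 ]), array([0.108, 0.813, 0.15 ])]
0.18 [array([0.186, 0.524, 0.18 ]), array([0.35 , 0.542, 0.18 ]), array([0.362, 0.799, 0.18 ]), array([0.145, 0.762, 0.18 ])]
0.2 [array([0.21 , 0.497, 0.2  ]), array([0.368, 0.515, 0.2  ]), array([0.38 , 0.764, 0.2  ]), array([0.169, 0.728, 0.2  ])]
```

```bash
python3 -m inch '[[[0,0,-12,0],[0,0,-12,0],[0,0,-12,0],[0,0,-12,0],[0,0,-12,0]]]' 1
```

```text
time: 2.02
tool_pos: [0.2349, 0.4696, 0.2877]
tool_rot: [3.141, 0.0, 2.678]
contact_force: [-0.1, 0.4, -0.4]
opening: 0.0465
```

```bash
python3 -m inch '[[[0,0,0,0.141],[0,0,0,0.141],[0,0,0,0.141],[0,0,0,0.141],[0,0,0,0.142],[-45,8,0,0],[-45,8,0,0],[-45,8,0,0],[-45,8,0,0]]]'; python3 -m inch '[[[-45,8,0,0],[-45,8,0,0],[-45,8,0,0],[-45,8,5,0],[-45,8,10,0],[-45,8,15,0],[-45,8,20,0],[-40,6,20,0],[0,0,0,0]]]'
```

```text
time: 3.15
tool_pos: [0.3352, 0.3151, 0.2873]
tool_rot: [3.141, -0.0, 1.972]
contact_force: [0.2, 0.8, 0.1]
opening: 0.0001
time: 4.28
tool_pos: [0.5305, 0.0115, 0.2152]
tool_rot: [-3.139, -0.001, 1.968]
contact_force: [0.2, -0.1, -0.6]
opening: 0.0003
```

```bash
python3 -m inch '[[[-23,2,0,0],[-23,3,0,0],[0,0,-0,0],[0,0,25,0],[0,0,20,0],[0,0,15,0],[0,0,0,0],[0,0,0,0]]]'; python3 - <<'E'
from h import *
c=read_camera("scene"); cv2.imwrite("pics/s3.png",cv2.resize(c["img"][190:320,180:340],None,fx=5,fy=4.6,interpolation=cv2.INTER_CUBIC))
s=observe(); p=s["tool_pos"]; print(p,proj(c,p))
E
```

```text
time: 5.28
tool_pos: [0.5533, -0.0266, 0.1575]
tool_rot: [3.14, 0.001, 1.972]
contact_force: [-0.1, 0.2, -0.1]
opening: 0.0001
[ 0.55333291 -0.02671601  0.15763691] [np.float64(245.96808798728696), np.float64(269.9271423932768)]
```

View pics/s3.png

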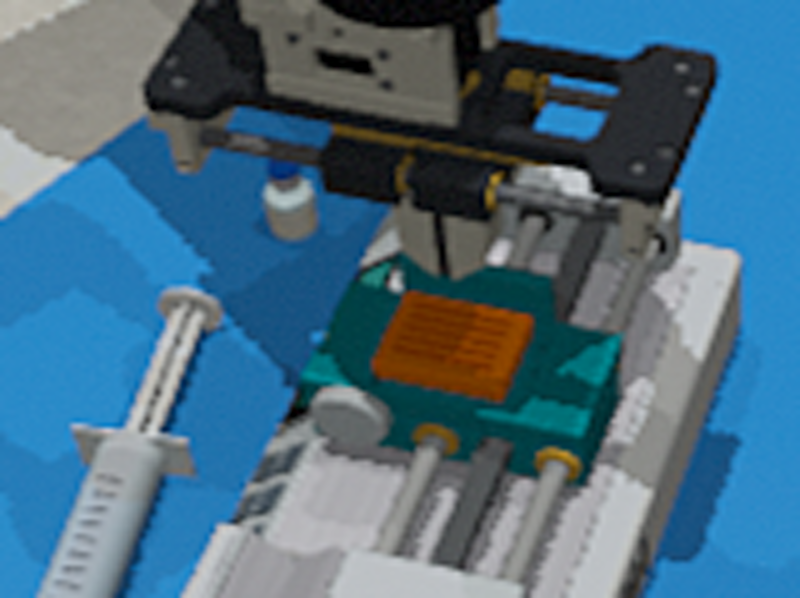

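The tip (crop ~(450,275)) hangs just above the thumb-stop side of the key (key centre crop (453,345)), aligned with the pump; I'll back off 3 mm and descend.

```bash
python3 -m inch '[[[-3,0,12,0],[0,0,10,0],[0,0,8,0],[0,0,3,0],[0,0,2,0],[0,0,0,0]]]'; python3 -m inch '[[[0,0,2,0],[0,0,2,0],[0,0,2,0],[0,0,1,0],[0,0,0,0]]]'
```

```text
time: 6.08
tool_pos: [0.554, -0.0295, 0.1218]
tool_rot: [3.141, 0.0, 1.972]
contact_force: [0.4, -0.1, 0.4]
opening: 0.0004
time: 6.7
tool_pos: [0.5541, -0.0295, 0.1149]
tool_rot: [3.141, 0.0, 1.972]
contact_force: [-0.9, -0.4, 3.4]
opening: 0.0002
```

Contact with the key at 3.4 N, about 3 mm down, as expected.

```bash
python3 -m inch '[[[0,0,2,0],[0,0,2,0],[0,0,1,0],[0,0,0,0],[0,0,0,0]]]'; python3 - <<'E'
from h import *
c=read_camera("scene"); cv2.imwrite("pics/s4.png",cv2.resize(c["img"][190:320,180:340],None,fx=5,fy=4.6,interpolation=cv2.INTER_CUBIC))
E
```

```text
time: 7.32
tool_pos: [0.5541, -0.0295, 0.1098]
tool_rot: [3.141, 0.0, 1.972]
contact_force: [-0.1, -0.4, 4.2]
opening: 0.0007
```

View pics/s4.png

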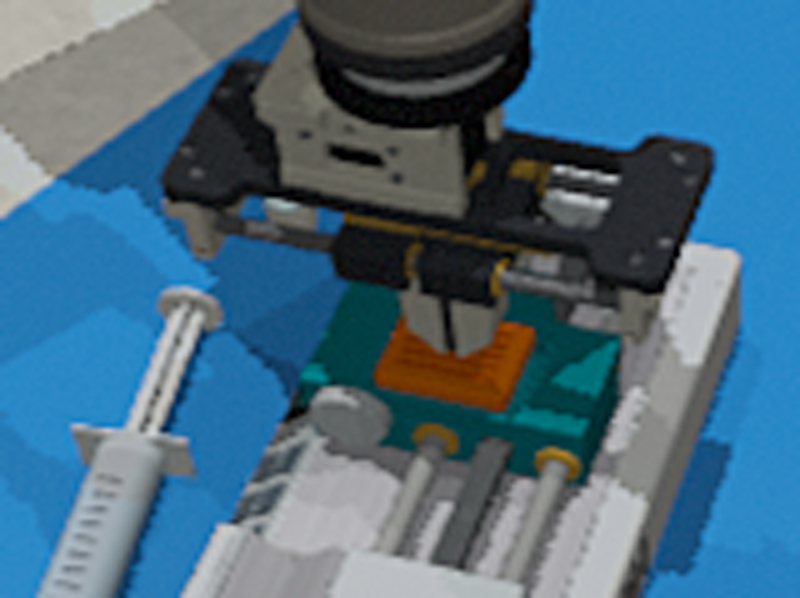

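The closed tips stand on the key and it is visibly down (~8 mm). Now pushing.

```bash
python3 -m inch '[[[2,0,0,0],[3,0,0,0],[4,0,0,0],[5,0,0,0],[5,0,0,0],[5,0,0,0],[5,0,0,0],[5,0,0,0],[3,0,0,0],[0,0,0,0]]]'; python3 - <<'E'
from h import *
c=read_camera("scene"); cv2.imwrite("pics/s5.png",cv2.resize(c["img"][190:320,180:340],None,fx=5,fy=4.6,interpolation=cv2.INTER_CUBIC))
E
```

```text
time: 8.62
tool_pos: [0.5392, 0.0052, 0.1097]
tool_rot: [-3.141, -0.001, 1.972]
contact_force: [0.3, 0.9, 4.2]
opening: 0.0001
```

View pics/s5.png

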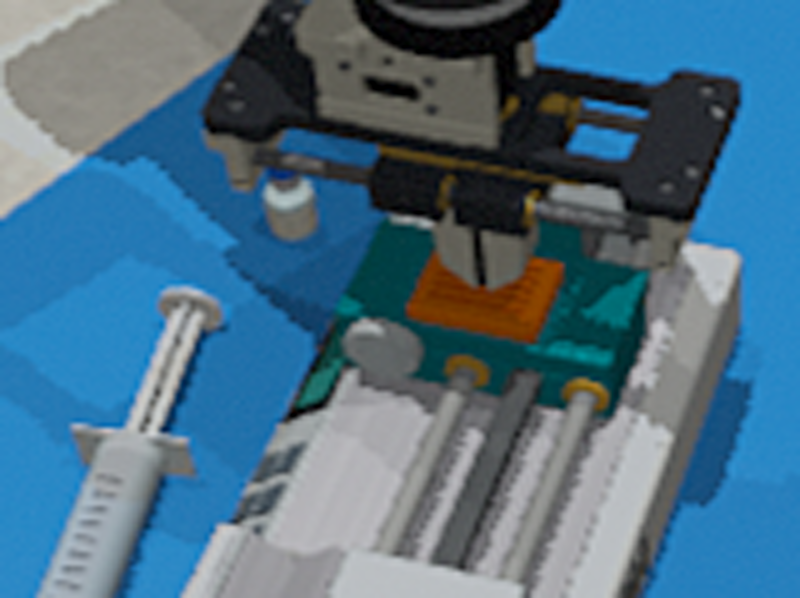

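The head travels with the key and the tips. Continuing, then creeping to the stop.

```bash
python3 -m inch '[[[3,0,0,0],[5,0,0,0],[5,0,0,0],[5,0,0,0],[5,0,0,0],[3,0,0,0],[2,0,0,0],[0,0,0,0]]]'; python3 -m inch '[[[2,0,0,0],[2,0,0,0],[2,0,0,0],[0,0,0,0]]]';python3 -m inch '[[[2,0,0,0],[2,0,0,0],[2,0,0,0],[0,0,0,0]]]'
```

```text
time: 9.68
tool_pos: [0.5284, 0.0307, 0.1097]
tool_rot: [-3.141, -0.001, 1.972]
contact_force: [0.1, -0.2, 5.1]
opening: 0.0005
time: 10.18
tool_pos: [0.5265, 0.036, 0.1099]
tool_rot: [3.141, 0.0, 1.972]
contact_force: [1.5, -0.7, 4.9]
opening: 0.0005
time: 10.68
tool_pos: [0.5251, 0.0391, 0.1098]
tool_rot: [3.141, 0.005, 1.972]
contact_force: [4.6, -13.5, 2.1]
opening: 0.0001
```

```bash
python3 - <<'E'
from h import *
a=[]
for n,s in (("scene",(slice(200,300),slice(215,345))),("top",(slice(200,310),slice(280,423)))):
    c=read_camera(n); g=c["img"][s]; a.append(cv2.resize(g,(780,300 if 0 else 600)))
    e=place_of(n,"end_stop"); print(n,[(np.round(onz(c,d["at"],.1),3),round(d["conf"],2)) for d in e[:1]])
    cv2.imwrite(f"pics/{n}6.png",a[-1])
E
```

```text
scene [(array([0.522, 0.064, 0.1  ]), 0.81)]
top []
```

View pics/scene6.png

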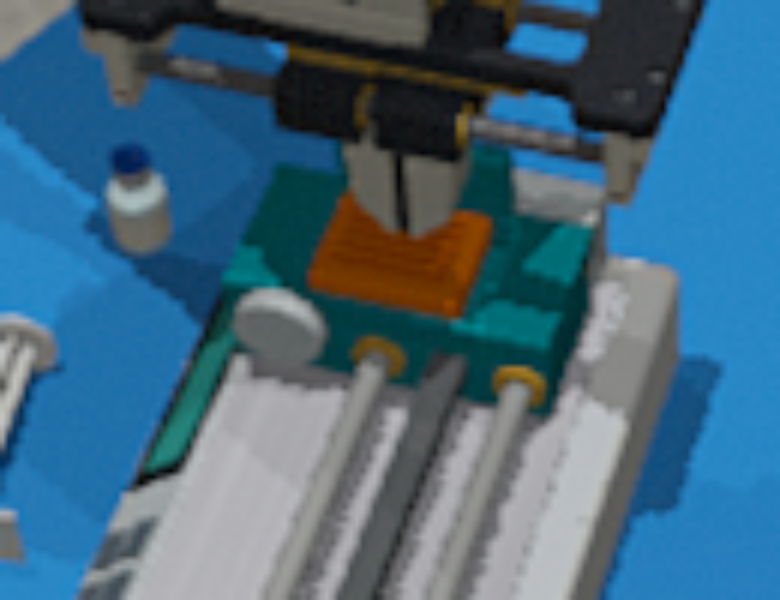

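Head appears flush against the white end block and the force rose to 14 N. Let the key up while still bearing lightly on the thumb stop, then clear.

```bash
python3 -m inch '[[[0,0,-2,0],[0,0,-2,0],[0,0,-2,0],[0,0,-2,0],[0,0,-2,0],[0,0,-2,0],[0,0,-1,0],[0,0,0,0]]]'; python3 -m inch '[[[-3,0,0,0],[-2,0,-5,0],[0,0,-10,0],[0,0,-15,0],[0,0,-20,0],[0,0,-20,0]]]';  python3 -m inch '[[[0,0,-25,0],[30,0,-30,0],[45,-5,-20,0],[45,-8,0,0],[45,-8,0,0],[45,-8,0,0],[45,-8,0,0],[0,0,0,0]]]'; python3 - <<'E'
from h import *
for n,s in (("scene",(slice(200,300),slice(215,345))),("top",(slice(200,310),slice(280,423)))):
    c=read_camera(n); cv2.imwrite(f"pics/{n}7.png",cv2.resize(c["img"][s],(780,600)))
    for l,z in dict(key_top=.118,thumb_stop=.132,end_stop=.1,syringe=0,vial=0,ampoules=0,carton=0,antiseptic=0,lotion=0).items():
        for d in place_of(n,l)[:1]: print(n,l,np.round(onz(c,d["at"],z),3),round(d["conf"],2))
    m=cv2.inRange(cv2.cvtColor(c["img"],cv2.COLOR_BGR2HSV),(8,150,90),(22,255,255)); b=np.zeros_like(m); b[s]=m[s]; b=cv2.morphologyEx(b,cv2.MORPH_CLOSE,np.ones((5,5)))
    y,x=np.nonzero(b); P=np.array([onz(c,(a,q),.118)[:2]*1000 for a,q in zip(y,x)],np.float32)
    if len(P): print(n,"key",P.mean(0),cv2.minAreaRect(P))
E
```

```text
time: 11.88
tool_pos: [0.5243, 0.0389, 0.121]
tool_rot: [-3.14, 0.004, 1.972]
contact_force: [8.2, -14.0, -10.1]
opening: 0.0007
time: 12.62
tool_pos: [0.5259, 0.0371, 0.1946]
tool_rot: [3.14, 0.0, 1.972]
contact_force: [-0.1, -0.4, -0.2]
opening: 0.0005
time: 13.62
tool_pos: [0.3905, 0.2593, 0.269]
tool_rot: [3.14, -0.001, 1.976]
contact_force: [0.5, 0.6, -0.1]
opening: 0.0006
scene key_top [0.536 0.033 0.118] 0.62
scene thumb_stop [0.511 0.063 0.132] 0.86
scene end_stop [0.524 0.063 0.1  ] 0.89
scene syringe [ 0.441 -0.113  0.   ] 0.58
scene vial [0.379 0.038 0.   ] 0.67
scene ampoules [ 0.592 -0.323  0.   ] 0.67
scene carton [ 0.697 -0.311  0.   ] 0.61
scene antiseptic [0.615 0.349 0.   ] 0.7
scene lotion [0.624 0.464 0.   ] 0.91
scene key [537.8868    21.701962] ((552.8820190429688, 9.856517791748047), (63.59490966796875, 110.16398620605469), 52.73069763183594)
top key_top [0.529 0.027 0.118] 0.61
top thumb_stop [0.517 0.053 0.132] 0.77
top end_stop [0.527 0.065 0.1  ] 0.9
top syringe [ 0.425 -0.115  0.   ] 0.67
top vial [0.375 0.028 0.   ] 0.6
top ampoules [ 0.591 -0.321  0.   ] 0.49
top carton [ 0.711 -0.306  0.   ] 0.56
top antiseptic [0.617 0.35  0.   ] 0.69
top lotion [0.604 0.469 0.   ] 0.68
top key [528.4771   25.27335] ((528.5900268554688, 25.195144653320312), (52.075496673583984, 40.63273239135742), 23.473018646240234)
```

View pics/scene7.png

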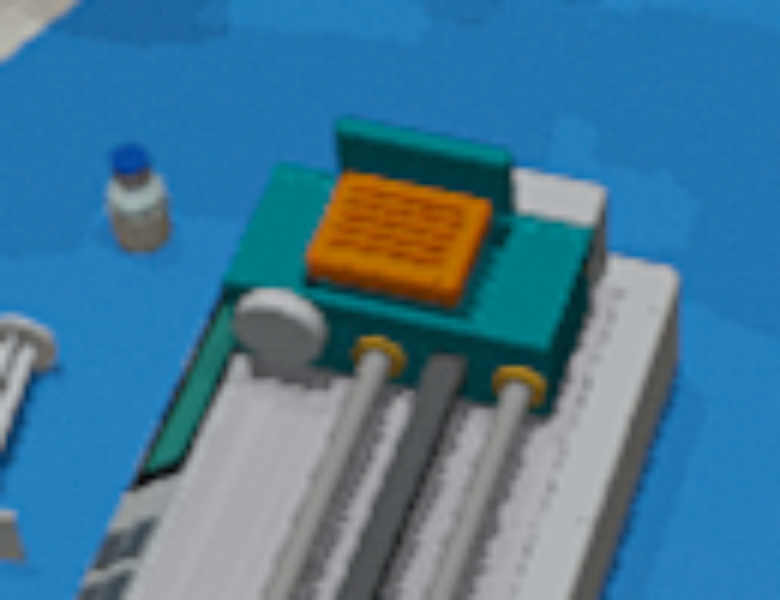

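View pics/top7.png

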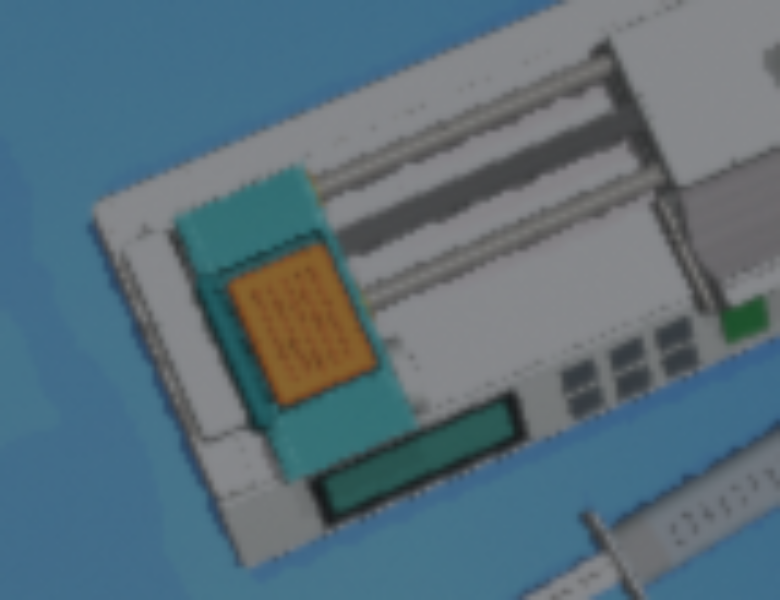

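```bash
python3 - <<'E'
from h import *
from scipy.optimize import least_squares
cs={n:read_camera(n) for n in("scene","top")}
def cen(im):
    m=cv2.inRange(cv2.cvtColor(im,cv2.COLOR_BGR2HSV),(8,170,90),(18,255,255)); m[:200]=0; m[300:]=0
    m=cv2.morphologyEx(m,cv2.MORPH_CLOSE,np.ones((3,3)))
    k,l,st,ce=cv2.connectedComponentsWithStats(m); i=1+np.argmax(st[1:,4]); return ce[i][::-1],st[i,4]
for t in("before","now"):
    obs={n:cen(cv2.imread(f"pics/{n}1.png") if t=="before" else cs[n]["img"]) for n in cs}
    f=lambda p:np.concatenate([np.array(proj(cs[n],p))-obs[n][0] for n in cs])
    r=least_squares(f,[.54,0,.118],x_scale=.01); print(t,r.x.round(4),r.fun.round(2),[o[1] for o in obs.values()])
E
```

```text
before [ 0.5559 -0.0358  0.1121] [ 0.07 -0.69 -0.52 -0.56] [np.int32(517), np.int32(421)]
now [0.5292 0.0261 0.1125] [ 0.1  -0.88 -0.64 -0.68] [np.int32(461), np.int32(420)]
```

The key is at the same height as before it was pressed (112.5 vs 112.1 mm), so it is up. The head moved 67 mm and sits against the block. Handing in.

```bash
python3 -c "
from cell import *
print(hand_in(),observe()['contact_force'])"
```

```text
the job is handed in; nothing more can be done
the job is handed in; nothing more can be done
```

The drive head is back against the end block with the release key up, and the job is handed in; no verdict was reported. I pressed the key about 8 mm down with the closed fingertips and pushed the head about 67 mm. When the force at the stop reached about 14 N, I let the key up while still bearing on the thumb stop, then moved the arm clear.

- **Head and key:** Both cameras show the head against the end block. The key's measured height matches its starting height (112.5 mm now, 112.1 mm before), so the pawl should be in the last gap. Both heights read about 6 mm below the true 118 mm. That is an offset of the method, so only the comparison counts.
- **Forces:** The highest reading was about 19 N, while the key was let up, and contact was near zero once clear. I only read the force at the end of each move.
- **Loose things:** Each of them was found within about 15 mm of where it was first found. The largest differences were detector scatter of 10–15 mm, for the syringe in the top view and the antiseptic in the scene view. The arm touched none of them.
- **Failed check:** The top camera did not find the end stop while the gripper covered it, but found it once the arm was clear.

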